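# Right the fallen reagent bottle and set it on the stirrer

### The job

A square reagent bottle has fallen over beside the water bath. Stand it up by lifting its cap end and pushing it against the bath's flat side until the bottle stands on its base on the bench, and let go of it there; then take it again and set it down gently (not dropped), upright, in the middle of the stirrer's round plate. Leave the loose glassware where it is.

Things in the scene. Friction and masses are not known exactly. Their poses are not given: they have to be found in the camera images.
- bottle: white square plastic bottle with round screw cap, 0.3 kg, lying on a flat side, cap end towards the water bath (within 20 degrees of square). 130 mm long: body 56 x 56 x 80 mm, shoulder and neck to 102 mm, then the cap, 36 mm diameter. Centre of mass 47 mm above the base. Origin: centre of the base; z: along it from base to cap. Leaning under 30 degrees from upright, it rocks upright by itself
- bottle_top (a point): centre of the top of the bottle's cap, 130 mm from the base along the bottle's axis; same axes as the bottle
- bath: stainless-steel water bath, a fixed heavy box 320 mm (its x) by 200 mm (its y) by 150 mm high, with a grey lid with a black bow handle on top (50 mm more) and control panel facing the robot. Origin: centre of its underside at bench height; z up. Its flat side facing -y (towards the bottle) is the wall to push against
- bath_side (a point): the foot of the middle of the bath's flat side that faces the bottle, at bench height; axes as the bath's: x runs along that side (320 mm long, 150 mm high), y points into the bath, z up
- stirrer: magnetic stirrer, fixed: black housing 200 mm (its x) by 165 mm (its y), 76 mm high, with a round white ceramic plate, 136 mm diameter, whose flat top is 95 mm above the bench. Two knobs face the robot. Origin at bench height straight under the plate's centre; z up
- plate (a point): centre of the top surface of the stirrer's round plate, 95 mm above the bench; z up
- flask: loose bystander: conical glass flask, 84 mm wide at the foot, 120 mm tall; origin at the centre of its foot
- beaker: loose bystander: glass beaker, 70 mm wide, 75 mm tall; origin at the centre of its foot
- volflask: loose bystander: round-bellied glass volumetric flask with a yellow stopper, 72 mm wide, 168 mm tall; origin at the centre of its foot
Things that resemble listed ones, but are neither listed nor needed, are in the scene too. Leave any brown or green look-alike of the bottle alone.

How it is judged (in metres and radians):
On the way, in this order (a step that is already met when the one before it is completed fails the run):
1. the bottle leans with its top end pressed against the bath's side (tilted 20 to 75 degrees from upright) (contact force between bottle and bath above 0.2 N and angle between bottle's own z axis and vertical between 0.35 and 1.31 rad and y of bottle_top in the frame of bath_side above -0.04 m), for 0.05 s.
2. the bottle stands upright on the bench, released (angle between bottle's own z axis and vertical below 0.1 rad and height (world z) of bottle below 0.008 m and contact force between bottle and the fingers below 0.1 N and linear speed of bottle below 0.03 m/s), for 0.3 s.
At the end, for the whole second after the job is handed in: The bottle stands upright (within 6 degrees) and at rest on the stirrer's round plate, the middle of its base within 20 mm of the plate's centre, released (angle between bottle's own z axis and vertical below 0.1 rad and horizontal distance between bottle and plate below 0.02 m and z of bottle in the frame of plate between -0.006 and 0.006 m and linear speed of bottle below 0.02 m/s and contact force between bottle and the fingers below 0.1 N); the robot touches nothing.
It fails at once if loose glassware moved by more than 30 mm (distance of any of flask, beaker, volflask from where it was at the start of the episode above 0.03 m).
It fails at once if the bottle let go in the air over the plate (more than 12 mm above it) and dropped (horizontal distance between bottle and plate below 0.08 m and z of bottle in the frame of plate above 0.012 m and contact force between bottle and the fingers below 0.1 N).
It fails at once if the bottle banged onto the stirrer (more than 80 N) (contact force between bottle and stirrer above 80 N).
It also fails if it takes over 72 s, if anything falls off the work surface, if the arm or the gripper's body presses on something with over 40 N, if the wrist force passes 120 N, or if a joint passes its speed limit or range.

### The arm

A 6-joint arm with a two-finger parallel gripper is mounted at the origin on the work surface. World frame = base frame: x ahead of the robot, y to its left, z up, the work surface at z = 0. Lengths are in m, angles in degrees, forces in N, time in s.
With the tool pointing down it reaches from about 0.325 to 0.85 m from the base axis. Payload 15.5 kg.
Tool frame: the origin (TCP) lies midway between the tips of the shut fingers; the grasp point (between the pads) lies 19 mm behind it; z points along the fingers, y is the line along which they close (so a half turn about z gives the same grasp; the last joint's range is limited). The gripper opens to 91 mm and grips with 3 to 60 N. Pads are 32 mm wide; open, the fingers measure 118 mm over their backs; the gripper's body (76 mm by 178 mm) begins 60 mm behind the grasp point.
Start: joints at [-70.044, 28.281, 77.091, -0, 74.628, -5.472], TCP at [0.268, -0.564, 0.214] pointing down, gripper open.
Joint ranges: [-166.48, 166.48], [-47.26, 123.95], [12.59, 153.08], [-70.14, 250.14], [6.76, 159.57], [-176.63, 176.63]. Speed limits (degrees/s): [108.29, 108.29, 147.25, 172.46, 172.46, 172.46].

### API

Orientations are given as a 3x3 rotation matrix whose columns are the frame's x, y, z axes.
In Python, from bench import ctrl gives the robot as it stands. The module is installed in compiled form; this text tells all that it offers. Calls block until the motion is done:
- ctrl.goto(position, orientation): joint-space move of the TCP to a pose.
- ctrl.move_l(position, vel=0.15, ori=None, contact_N=None): straight line of the TCP; ori=None keeps the orientation; vel is the mean speed in m/s. With contact_N (N) it stops when the force on the tool has changed by that much, and returns True; else False.
- ctrl.movej(angles): joint-space move.
- ctrl.command_gripper(opening): opening from 0.0 (shut) to 1.0 (fully open); the grip force is fixed at half the most; returns when the fingers have stopped.
- ctrl.sleep(seconds).
- ctrl.ik(position, orientation): joint angles nearest the present ones, or None.
- ctrl.read_camera(name): name is "scene" or "top" or "wrist"; returns the picture (420x560x3 uint8, blue, green, red); there is no depth.
- ctrl.camera_params(name): a dict with "fx", "fy", "cx", "cy" (pixels), "pose" (4x4, takes a point from camera to world coordinates); the wrist camera has in their place "T_tool_cam" (4x4, takes a point from camera to tool coordinates, whose origin is the TCP and whose axes are the flange's). Camera axes: x right, y up, looking along -z (the intrinsics and any distortion apply to the point x, -y, -z); pixel columns grow to the right and rows downward; lengths in m; the calibration is good to about 2 mm. A picture is of the moment at which its call begins: read the wrist's pose just before it. camera_params takes no time and is no camera call.
A pose or a line that the arm cannot do raises ctrl.MotionError and nothing moves.
- ctrl.sign_off(): hands the job in; it is judged then, once.
Readings, each from a call of its own:
- ctrl.current_t(): time.
- ctrl.current_q(): joint angles.
- ctrl.current_dq(): joint speeds.
- ctrl.current_effort(): joint torques, N m.
- ctrl.current_tool_pos(): TCP position.
- ctrl.current_eef_rot(): TCP orientation.
- ctrl.current_contact_force(): force on the tool from outside, world axes, zero at the start.
- ctrl.current_wrist_torque(): the same for the moment, N m.
- ctrl.current_grip_width(): opening from 0.0 (shut) to 1.0 (fully open).
- ctrl.current_grasp_force(): force on a finger pad.
Only numpy, scipy, OpenCV 4.12 (cv2) and the standard library are available. Lean on these libraries where they do the work, as an engineer would, in place of code of your own. Each camera call takes 0.05 s, during which the arm holds its last target. There are 200 camera calls.

## Working session

There is one attempt and no reset: what is moved stays moved. The work goes in short steps, each a Python script; the robot and the scene stay as the last script left them, time stands still between calls to the robot, and variables do not carry over. Pictures are saved under pics/ and viewed, at most 10 in all, crops included, and the job is handed in when it is done.

```bash
mkdir -p pics; python3 - <<'E'
from bench import ctrl
import cv2,numpy as np
for n in ("scene","top"):
    cv2.imwrite(f"pics/{n}0.png",cv2.resize(ctrl.read_camera(n),(784,588)) )
    p=ctrl.camera_params(n);print(n,{k:(np.round(v,4).tolist() if not isinstance(v,str) else v) for k,v in p.items()})
print({k:np.round(v,4).tolist() for k,v in ctrl.camera_params("wrist").items()},ctrl.current_t(),ctrl.current_eef_rot())
E
```

```text
scene {'fx': 447.5918, 'fy': 447.5918, 'cx': 279.1555, 'cy': 208.1729, 'pose': [[-0.2536, -0.8368, 0.4852, 1.1297], [0.9672, -0.2116, 0.1406, 0.1151], [-0.015, 0.5049, 0.863, 1.0112], [0.0, 0.0, 0.0, 1.0]]}
top {'fx': 518.924, 'fy': 518.924, 'cx': 279.9174, 'cy': 202.1817, 'pose': [[0.0164, 0.9961, -0.0868, 0.4796], [-0.9996, 0.0144, -0.0238, -0.058], [-0.0225, 0.0872, 0.9959, 1.3644], [0.0, 0.0, 0.0, 1.0]]}
{'fx': 344.2208, 'fy': 344.2208, 'cx': 280.1574, 'cy': 205.082, 'T_tool_cam': [[-0.0003, 0.9717, 0.2363, 0.0667], [1.0, 0.0, 0.0011, 0.0006], [0.001, 0.2363, -0.9717, -0.171], [0.0, 0.0, 0.0, 1.0]]} 0.1 [[ 9.03133509e-01  4.29359642e-01 -4.04153819e-04]
 [ 4.29359820e-01 -9.03132862e-01  1.08549320e-03]
 [ 1.01062377e-04 -1.15387269e-03 -9.99999329e-01]]
```

View pics/scene0.png

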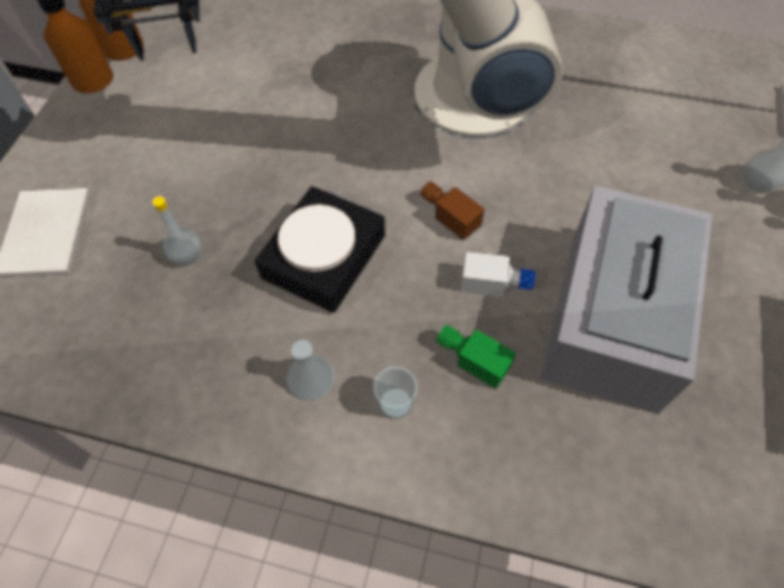

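View pics/top0.png

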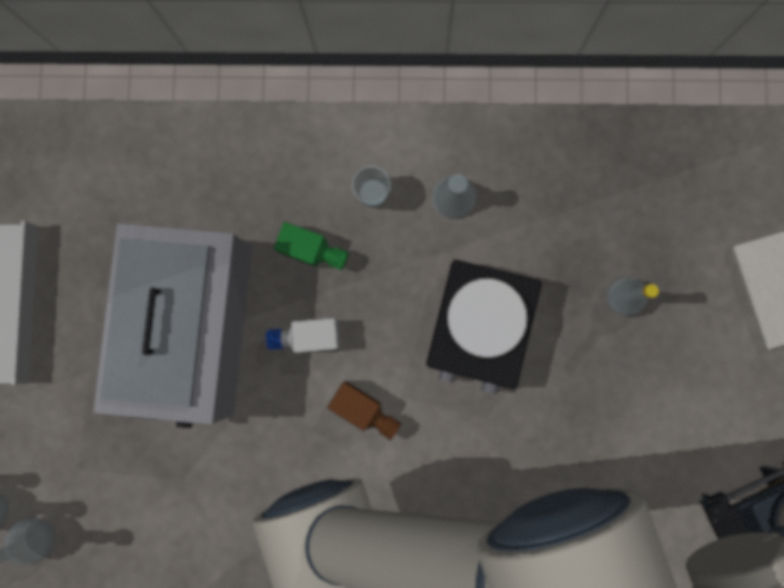

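The bottle is the white one with the blue cap: in top its cap is at (275,339) and its body at (314,336), and in scene the body is at (487,272). The green (300,243) and brown (358,405) ones are decoys, since the description says white. The bath is at (165,322) and the plate at (487,317) in top. Next I'll compute positions and confirm with a wrist view.

```bash
cat > h.py <<'E'
from bench import ctrl
import cv2,numpy as np
def ray(p,T,u,v,z):
    d=T[:3,:3]@np.array([(u-p['cx'])/p['fx'],-(v-p['cy'])/p['fy'],-1.]);o=T[:3,3]
    return o+d*(z-o[2])/d[2]
def bp(n,u,v,z,s=1.4):
    p=ctrl.camera_params(n);return ray(p,np.array(p['pose']),u/s,v/s,z)
def wT():
    T=np.eye(4);T[:3,:3]=ctrl.current_eef_rot();T[:3,3]=ctrl.current_tool_pos()
    return T@np.array(ctrl.camera_params("wrist")["T_tool_cam"])
E
python3 - <<'E'
from h import *
np.set_printoptions(precision=4,suppress=True)
for name,l,z in [("bath top corners",[(118,226),(234,235),(212,423),(95,413)],.15),("capend,base",[(266,339.5)],.028),("bodytopface",[(292,322),(336,320),(338,351),(293,353)],.056),("plate",[(487,317)],.095),("green",[(348,257),(278,237)],.03),("brown",[(335,397),(398,428)],.03),("beaker",[(372,190)],.04),("flask",[(455,198)],.04),("vol",[(627,297)],.04),("stirrer",[(455,262),(541,280),(514,388),(429,365)],.076)]:
    print(name,*[bp("top",u,v,z)[:2] for u,v in l])
print("scene bath",*[bp("scene",u,v,.15)[:2] for u,v in [(598,190),(711,212),(662,405),(551,378)]])
print("scene bath foot",*[bp("scene",u,v,.15)[:2] for u,v in [(565,357)]])
print("scene plate",bp("scene",316.5,237.5,.095)[:2],"cap",bp("scene",528,279,.028)[:2],"body",*[bp("scene",u,v,.056)[:2] for u,v in [(466,254),(509,256),(507,286),(463,282)]])
E
```

```text
bath top corners [0.6763 0.4396] [0.6634 0.2403] [0.348  0.2658] [0.3608 0.4627]
capend,base [0.4884 0.2041]
bodytopface [0.5204 0.1525] [0.5253 0.073 ] [0.4697 0.0681] [0.4648 0.1491]
plate [ 0.5332 -0.1943]
green [0.6431 0.056 ] [0.6788 0.1873]
brown [0.386  0.0742] [ 0.3324 -0.0415]
beaker [0.7675 0.0134]
flask [ 0.7542 -0.1402]
vol [ 0.5758 -0.4533]
stirrer [ 0.6311 -0.139 ] [ 0.6011 -0.2915] [ 0.4104 -0.2441] [ 0.448  -0.0949]
scene bath [0.358  0.2739] [0.3601 0.464 ] [0.7325 0.3986] [0.7303 0.2401]
scene bath foot [0.6915 0.2559]
scene plate [ 0.5391 -0.1913] cap [0.4898 0.192 ] body [0.4824 0.0726] [0.4676 0.1492] [0.5315 0.156 ] [0.5424 0.0791]
```

```bash
cat >> h.py <<'E'
a0=np.array([-0.065,.998,0]);a0/=np.linalg.norm(a0)
def R(phi,s,a=a0):  # tool tilted phi deg from down towards a; closing axis s*(a x z)
    c,k=np.cos(np.radians(phi)),np.sin(np.radians(phi))
    z=k*a-c*np.array([0,0,1.]);y=s*np.cross(a,[0,0,1.]);return np.c_[np.cross(y,z),y,z]
E
python3 - <<'E'
from h import *
np.set_printoptions(precision=1,suppress=True)
for s in (1,-1):
    for phi,p in [(0,(.49,.15,.3)),(0,(.49,.183,.013)),(30,(.49,.22,.06)),(45,(.49,.225,.08)),(60,(.49,.2,.1)),(70,(.49,.18,.11)),(80,(.49,.17,.11)),(90,(.49,.17,.11))]:
        print(s,phi,ctrl.ik(np.array(p),R(phi,s)))
ctrl.goto(np.array([.49,.12,.25]),R(0,-1))
T=wT();im=ctrl.read_camera("wrist");cv2.imwrite("pics/w1.png",im)
np.save("w1.npy",T);print(ctrl.current_t(),R(0,-1))
E
```

```text
1 0 [10.3 14.6 85.2 -0.  80.2  6.6]
1 0 [ 13.9  36.9 102.4  -0.   40.7  10.2]
1 30 [ -1.8  36.1 105.2  40.7  49.8 -35.4]
1 45 [ -9.5  40.1 105.6  52.3  60.4 -50.9]
1 60 [-18.2  46.3 104.4  56.7  73.9 -61.7]
1 70 [-22.8  51.5 102.4  57.9  82.9 -66.7]
1 80 [-25.3  58.1 100.3  59.4  90.9 -71.2]
1 90 [-25.8  64.7  98.1  61.6  98.4 -74.9]
-1 0 [  10.3   14.6   85.2   -0.    80.2 -173.4]
-1 0 [  13.9   36.9  102.4   -0.    40.7 -169.8]
-1 30 [ -1.8  36.1 105.2  40.7  49.8 144.6]
-1 45 [ -9.5  40.1 105.6  52.3  60.4 129.1]
-1 60 [-18.2  46.3 104.4  56.7  73.9 118.3]
-1 70 [-22.8  51.5 102.4  57.9  82.9 113.3]
-1 80 [-25.3  58.1 100.3  59.4  90.9 108.8]
-1 90 [-25.8  64.7  98.1  61.6  98.4 105.1]Traceback (most recent call last):
  File "<stdin>", line 6, in <module>
bench.MotionError: the arm cannot take that pose within its joint ranges
```

```bash
python3 - <<'E'
from h import *
ctrl.goto(np.array([.49,.12,.25]),R(12,1))
T=wT();im=ctrl.read_camera("wrist");cv2.imwrite("pics/w1.png",im)
np.save("w1.npy",T);print(ctrl.current_t(),T[:3,3])
E
```

```text
2.6917 [0.48898471 0.14839072 0.43100123]
```

View pics/w1.png

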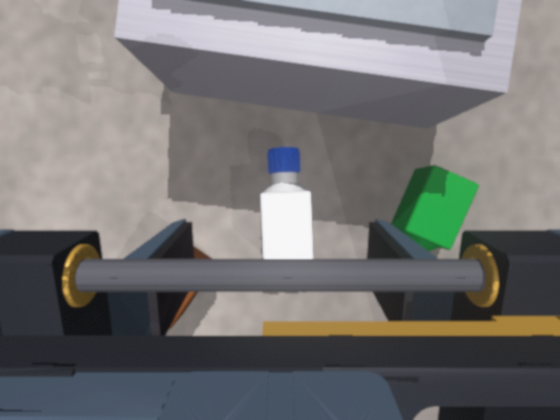

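The wrist view confirms it: a white bottle with a blue cap at (269–300, 148–172) and its body at (262–311, 190+). The bath foot line runs (168,90)–(436,126).

```bash
python3 - <<'E'
from h import *
np.set_printoptions(precision=4,suppress=True)
p=ctrl.camera_params("wrist");T=np.load("w1.npy")
for u,v,z in [(268,158,.028),(300,158,.028),(284,149,.04),(284,173,.046),(262,192,.056),(310,192,.056),(261.5,255,.056),(312,255,.056),(168,90,0),(436,126,0),(118,38,.15),(505,94,.15)]: print(u,v,ray(p,T,u,v,z)[:2])
E
```

```text
268 158 [0.4721 0.1908]
300 158 [0.5094 0.1932]
284 149 [0.49   0.2008]
284 173 [0.4917 0.1734]
262 192 [0.4691 0.1506]
310 192 [0.5212 0.154 ]
261.5 255 [0.4728 0.0818]
312 255 [0.528  0.0853]
168 90 [0.3419 0.2698]
436 126 [0.6771 0.2467]
118 38 [0.3506 0.2664]
505 94 [0.6654 0.2417]
```

```bash
python3 - <<'E'
from h import *
np.set_printoptions(precision=4,suppress=True)
r=R(12,1);g=np.array([.4917,.181,.028]);t=g+.015*r[:,2]
ctrl.goto(t-.1*r[:,2],r)
print(ctrl.move_l(t,vel=.1,contact_N=8),ctrl.current_tool_pos(),t)
ctrl.command_gripper(0.0)
print(ctrl.current_grip_width(),ctrl.current_grasp_force(),ctrl.current_t(),ctrl.current_contact_force())
E
```

```text
False [0.4919 0.1841 0.0138] [0.4915 0.1841 0.0133]
0.38722013253026094 29.925198554992676 5.3667 [0.2403 0.4492 0.3668]
```

```bash
cat >> h.py <<'E'
def tcp(G,th,off=.015):
    r=R(12+th,1);return np.asarray(G)+off*r[:,2],r
def H(th,c=.002):
    t=np.radians(th);return .110*np.sin(t)+.028*np.cos(t)+c
def to(G,th,**k):
    p,r=tcp(G,th);return ctrl.move_l(p,ori=r,**k)
E
python3 - <<'E'
from h import *
np.set_printoptions(precision=4,suppress=True)
for th in (10,20,30,40):
    to([.4917,.181,H(th,.003)],th,vel=.08)
print(ctrl.current_contact_force(),ctrl.current_grip_width(),ctrl.current_t())
g=np.array([.4917,.181,H(40,.003)])
hit=to(g+.07*np.array([-.0,1,0]),40,vel=.04,contact_N=4)
ctrl.sleep(.2)
print(hit,ctrl.current_tool_pos()-.015*R(52,1)[:,2],ctrl.current_contact_force(),ctrl.current_wrist_torque(),ctrl.current_t())
cv2.imwrite("pics/s2.png",ctrl.read_camera("scene")[100:320,250:530].repeat(2,0).repeat(2,1))
E
```

```text
[-0.9367  0.174  -1.3483] 0.38745151821212465 6.8833
True [0.4914 0.2287 0.0947] [-0.2542 -1.7439 -1.4788] [-0.6508 -0.1317  0.0826] 8.225
```

View pics/s2.png

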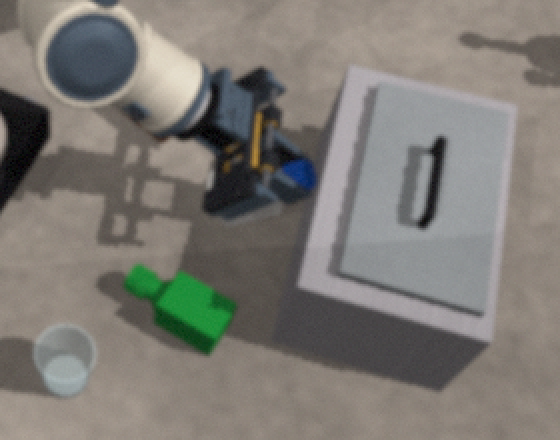

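```bash
python3 - <<'E'
from h import *
np.set_printoptions(precision=4,suppress=True)
G=np.array([.4914,.2312,.0955])
to(G,40,vel=.02);ctrl.sleep(.15);print("press",ctrl.current_contact_force())
for th,y in ((45,.228),(52,.222),(59,.216),(66,.210)):
    h=to([.4914,y,H(th,.006)],th,vel=.06,contact_N=20);print(th,h,ctrl.current_contact_force(),ctrl.current_tool_pos())
cv2.imwrite("pics/s3.png",ctrl.read_camera("scene")[60:320,180:530].repeat(2,0).repeat(2,1))
print(ctrl.current_grip_width(),ctrl.current_t())
E
```

```text
press [ -4.8072 -22.068   -0.5319]
45 True [ 0.4785  0.2617 -2.406 ] [0.4907 0.2404 0.0931]
52 False [ 0.2193 -0.9984 -2.6735] [0.4905 0.2354 0.1024]
59 False [-0.9226  0.4444 -2.4556] [0.4903 0.2304 0.109 ]
66 False [-0.5466 -0.1929 -1.0836] [0.4903 0.225  0.1139]
0.38646295467381986 9.8833
```

View pics/s3.png

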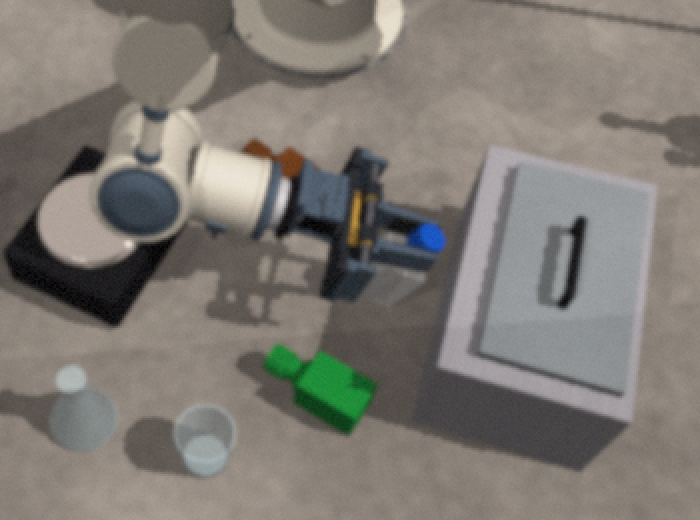

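The bottle has been pressed against the wall (22 N) and now leans steeply in the gripper. Next I'll lower it to the bench, release it and back away.

```bash
python3 - <<'E'
from h import *
np.set_printoptions(precision=4,suppress=True)
p=ctrl.current_tool_pos()
print(ctrl.move_l(p-[0,0,.012],vel=.02,contact_N=3),ctrl.current_tool_pos(),ctrl.current_contact_force())
ctrl.command_gripper(.5);ctrl.sleep(.4);print(ctrl.current_contact_force())
ctrl.command_gripper(1.0);ctrl.sleep(.2)
r=ctrl.current_eef_rot();p=ctrl.current_tool_pos()
cv2.imwrite("pics/tmp.png",ctrl.read_camera("scene"))
ctrl.move_l(p-.09*r[:,2],vel=.06)
T=wT();np.save("w4.npy",T);w=ctrl.read_camera("wrist");s=ctrl.read_camera("scene")
cv2.imwrite("pics/c4.png",np.hstack([w,s[60:320,180:530].repeat(2,0).repeat(2,1)[:420]])[:, :1260])
im=cv2.imread("pics/c4.png");cv2.imwrite("pics/c4.png",cv2.resize(im,(800,int(im.shape[0]*800/im.shape[1]))))
cv2.imwrite("pics/w4full.png",w);cv2.imwrite("pics/s4full.png",s)
print(ctrl.current_contact_force(),ctrl.current_t())
E
```

```text
True [0.4903 0.2253 0.1074] [0.7718 0.6007 4.0531]
[-0.7663  0.6777  0.3564]
[-0.285  0.164  0.084] 13.9417
```

View pics/c4.png

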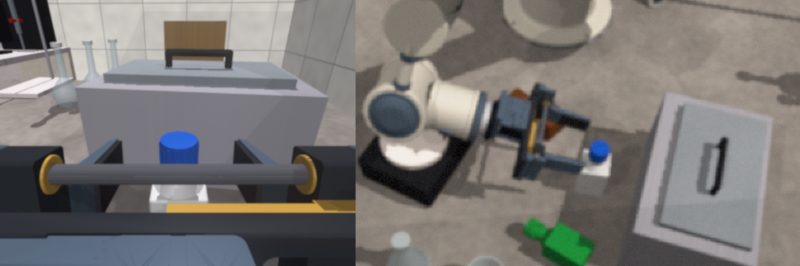

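The bottle stands upright by the bath, with its cap visible between the open fingers. I'll raise the arm, locate the cap by colour and regrasp from above.

```bash
python3 - <<'E'
from h import *
np.set_printoptions(precision=4,suppress=True)
p=ctrl.current_tool_pos()
ctrl.move_l([p[0],p[1],.25],vel=.15)
ctrl.goto(np.array([.49,.12,.30]),R(0,1))
def blue(im):
    b=im.astype(int);m=((b[...,0]>b[...,2]+60)&(b[...,0]>b[...,1]+40)).astype(np.uint8)
    n,l,st,c=cv2.connectedComponentsWithStats(m);i=1+np.argmax(st[1:,4]);return c[i],st[i]
T=wT();w=ctrl.read_camera("wrist");cv2.imwrite("pics/w5.png",w)
c,st=blue(w);print("wrist",c,st,ray(ctrl.camera_params("wrist"),T,*c,.125))
for n in("scene","top"):
    im=ctrl.read_camera(n);c,st=blue(im);print(n,c,st,bp(n,*c,.12,1))
    # plate: bright round
    if n=="top":
        cv2.imwrite("pics/t5.png",im)
print(ctrl.current_t())
E
```

```text
wrist [289.7722 144.4955] [ 271  126   38   38 1102] [0.4954 0.1645 0.125 ]
scene [371.6714 178.4905] [365 171  15  17 210] [0.4949 0.1636 0.12  ]Traceback (most recent call last):
  File "<stdin>", line 12, in <module>
  File "<stdin>", line 8, in blue
    return _wrapfunc(a, 'argmax', axis=axis, out=out, **kwds)
    return bound(*args, **kwds)
ValueError: attempt to get argmax of an empty sequence
```

View pics/w5.png

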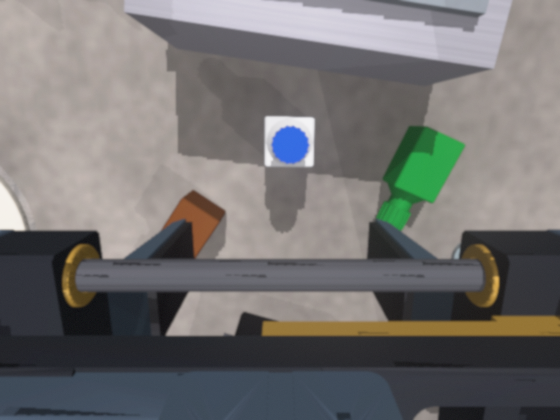

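Upright at (0.495, 0.1645), with wrist and scene agreeing to 1 mm. I'll take a quick closer look at the plate, then regrasp.

```bash
python3 - <<'E'
from h import *
np.set_printoptions(precision=4,suppress=True)
ctrl.goto(np.array([.535,-.245,.30]),R(0,1))
T=wT();w=ctrl.read_camera("wrist")
m=(w.min(2)>165).astype(np.uint8);m[225:]=0
n,l,st,c=cv2.connectedComponentsWithStats(m);i=1+np.argmax(st[1:,4])
ct=max(cv2.findContours((l==i).astype(np.uint8),0,1)[0],key=cv2.contourArea)
p=ctrl.camera_params("wrist");P=np.array([ray(p,T,*q[0],.095)[:2] for q in cv2.convexHull(ct)],np.float32)
print(st[i],c[i],cv2.minEnclosingCircle(P),ctrl.current_t())
cv2.circle(w,tuple(int(x) for x in c[i]),4,(0,0,255),-1);cv2.imwrite("pics/w6.png",w)
# regrasp
r=R(0,1);b=np.array([.4952,.164,.095])
ctrl.goto(b+[0,0,.13],r)
print(ctrl.move_l(b,vel=.1,contact_N=8))
ctrl.command_gripper(0.);print(ctrl.current_grip_width(),ctrl.current_grasp_force())
ctrl.move_l(b+[0,0,.14],vel=.1);print(ctrl.current_contact_force(),ctrl.current_t())
E
```

```text
[  218    70   126   128 12712] [280.5889 133.5581] ((0.5328757762908936, -0.1932906210422516), 0.06765247136354446) 17.5167
False
0.3872356719769782 29.99992936849594
[-0.629  -0.1737 -2.5862] 22.95
```

View pics/w6.png

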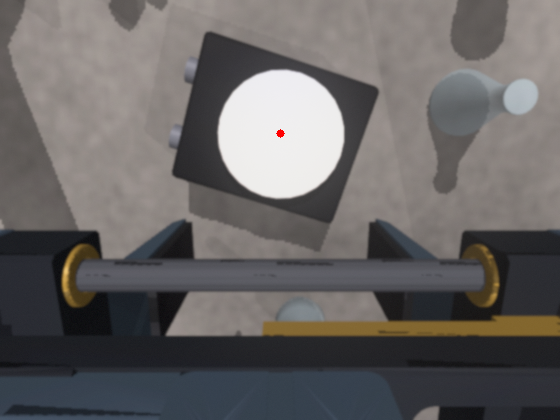

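The plate is a clean circle centred at pixel (281,134), which gives (0.533, -0.193) and radius 67.7 mm, matching the spec. The bottle is held, so I'll carry it over and set it down.

```bash
python3 - <<'E'
from h import *
np.set_printoptions(precision=4,suppress=True)
r=R(0,1);x,y=.533,-.1933
p=ctrl.current_tool_pos()
ctrl.move_l([p[0],p[1],.26],vel=.15);ctrl.move_l([x,y,.26],vel=.15);ctrl.move_l([x,y,.20],vel=.08);ctrl.sleep(.3)
h=ctrl.move_l([x,y,.183],vel=.015,contact_N=3);ctrl.sleep(.3)
print(h,ctrl.current_tool_pos(),ctrl.current_contact_force(),ctrl.current_t())
if h and ctrl.current_tool_pos()[2]<.195:
    ctrl.command_gripper(.6);ctrl.command_gripper(1.);ctrl.sleep(.3)
    ctrl.move_l([x,y,.33],vel=.1)
    ctrl.goto(np.array([x-.02,y-.06,.36]),r)
    ctrl.sleep(.3)
T=wT();w=ctrl.read_camera("wrist");s=ctrl.read_camera("scene")
b=w.astype(int);m=((b[...,0]>b[...,2]+60)&(b[...,0]>b[...,1]+40)).astype(np.uint8)
n,l,st,c=cv2.connectedComponentsWithStats(m);i=1+np.argmax(st[1:,4]);print(c[i],ray(ctrl.camera_params("wrist"),T,*c[i],.223),ctrl.current_t())
cv2.imwrite("pics/c7.png",cv2.resize(np.hstack([w,s]),(800,300)))
E
```

```text
True [ 0.5328 -0.1933  0.1899] [-1.6031  0.3084  6.8916] 28.025
[307.1969 130.2998] [ 0.5333 -0.1925  0.223 ] 31.8833
```

View pics/c7.png

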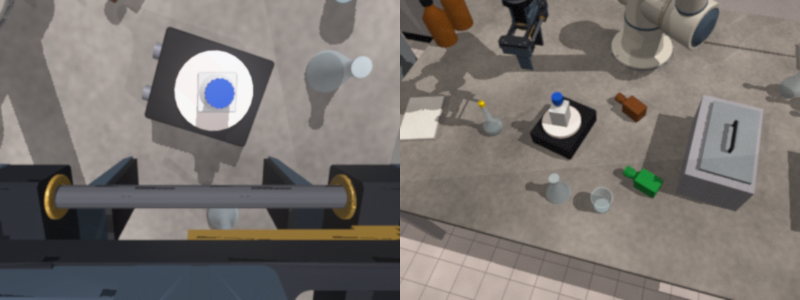

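The bottle stands upright on the plate, with its cap at (0.533, -0.1925), within 1 mm of the centre. The arm is clear of it.

```bash
python3 -c "
from bench import ctrl
print(ctrl.sign_off(),ctrl.current_t())"
```

```text
the job is handed in; nothing more can be done
the job is handed in; nothing more can be done
```

The job is handed in at about 32 s: I tilted the bottle up against the bath, stood it on the bench and let go, then set it upright on the stirrer plate about 1 mm from centre; the judge's verdict was not shown.

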